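# Clear the lever and hold the drying box open

### The job

The heavy steel lid of the drying box is raised by a lever, but a small clip box has been left under the lever's long end. Push the clip box aside along the bench, out from under the lever, then press the lever's long end all the way down onto its rubber stop so that the lid comes up, and finish while still holding it down there. Do not lift or tip the clip box, do not lift the lever out of its seat, do not touch the lid itself, and leave the brass stamp, the tape roll and the sanding block where they are.

Things in the scene. Friction and masses are not known exactly. Their poses are not given: they have to be found in the camera images.
- drying_box: fixed grey drying box with a lever stand in front of it on one base plate (290 x 170 x 8 mm, reaching x = -90 to +200 mm). Origin on the worktop straight under the lever's pivot; z up; its own x axis points from the lever's long end (-x) to the lid (+x). The box proper is 130 x 150 mm, its rim 79 mm high, at x = +60 to +190. A post with a round rubber stop stands under the lever's long arm at x = -71 mm, top 53 mm high. Its yaw differs from start to start
- yoke_seat (a point): the seat of the lever's pivot pin in the steel yoke (two upright cheeks with open-topped slots 12.4 mm wide): fixed, 85 mm above the worktop over the origin of drying_box
- lever: loose lever whose 10 mm pivot pin lies in the open slots of the yoke; origin on the pin, x axis from long end to toe, its axes level while it rests. Aluminium arm 20 mm wide and 10 mm thick, its end 168 mm from the pin; heavy steel toe 45 mm from the pin on the other side, lying under the lid's lip. At rest the long end slopes up at 0.35 rad; fully pressed it slopes down at 0.35 rad and lies on the rubber stop. 0.3 kg
- lever_pivot (a point): middle of the lever's pivot pin (on the lever)
- lever_pad (a point): centre of the top face of the black rubber press pad (44 mm along the lever, 50 mm across, 6 mm thick) at the lever's long end. At rest it lies 147 mm above the worktop, 137 mm from the pivot horizontally; fully pressed 44 mm above the worktop, 145 mm from the pivot. It sinks in an arc and tilts; about 3 to 6 N downwards is needed to raise the lid, and on the stop the force rises sharply
- lid (a joint): angle of the steel lid (158 x 158 x 12 mm, about 2.2 kg) on the hinge at its far edge: 0 shut, positive as the front lip rises; about 0.19 rad with the lever on its stop; falls shut when the lever is let go
- clip_box: loose small clear box with a clipped-on blue lid, 110 x 127 mm over its lid and 57 mm high (the body below is narrower: a finger meets it about 48 mm from its middle line), origin in the middle of its underside, its own y axis along the 127 mm side. It stands on the worktop with its 127 mm side roughly along the lever and one end under the press pad, most of it standing out beyond the lever's end. About 0.12 kg; slides when pushed with a few newtons
- brass_stamp: loose small turned brass stamp, 27 mm wide, 45 mm high, standing beside the stand; origin under its centre. To be left alone
- tape_roll: loose roll of tape lying flat, 94 x 100 x 25 mm, origin under its centre. To be left alone
- sanding_block: loose black sanding block, 36 x 72 x 26 mm, origin under its centre. To be left alone
Things that resemble listed ones, but are neither listed nor needed, are in the scene too. Several things look just like the clip_box: the one meant starts farthest from the robot's base.

How it is judged:
On the way:
1. the clip box has been pushed out from under the lever's press pad (horizontal distance between clip_box and lever_pad above 0.073 m), for 0.2 s.
At the end, for the whole second after the job is handed in: the fingers press the lever with over 1 N and hold the lid above 0.165 rad; the lever's pin is within 8 mm of its seat; the clip box is at rest, flat on the worktop (z under 6 mm, tilt under 0.1 rad), clear of the lever, its centre over 73 mm from the pad's centre seen from above (value of joint lid above 0.165 rad and contact force between the fingers and lever above 1 N and distance between lever_pivot and yoke_seat below 0.008 m and horizontal distance between clip_box and lever_pad above 0.073 m and contact force between clip_box and lever below 0.1 N and height (world z) of clip_box below 0.006 m and angle between clip_box's own z axis and vertical below 0.1 rad and linear speed of clip_box below 0.02 m/s); the arm keeps its last pose, push and grip.
It fails at once if the clip box is lifted more than 12 mm or tipped more than 0.2 rad (height (world z) of clip_box above 0.012 m or angle between clip_box's own z axis and vertical above 0.2 rad).
It fails at once if the lever's pin is lifted out of its seat (more than 12 mm off) (distance between lever_pivot and yoke_seat above 0.012 m).
It fails at once if the robot touches the lid with more than 1 N (contact force between any of the fingers, the arm and lid above 1 N).
It fails at once if the brass stamp, tape roll or sanding block is moved more than 15 mm (distance of any of brass_stamp, tape_roll, sanding_block from where it was at the start of the episode above 0.015 m).
It also fails if it takes over 42 s, if anything falls off the work surface, if the arm or the gripper's body presses on something with over 40 N, if the wrist force passes 120 N, or if a joint passes its speed limit or range.

### The arm

A 7-joint arm with a two-finger parallel gripper is mounted at the origin on a cart in front of the work surface, level with it; the furniture and walls round the work are solid. World frame = base frame: x ahead of the robot, y to its left, z up, the work surface at z = 0. Lengths are in m, angles in rad, forces in N, time in s.
With the tool pointing down it reaches from about 0.425 to 1.025 m from the base axis. Payload 9.4 kg.
Tool frame: the origin (TCP) lies at the very end of the fingers, on their centre line; the grasp point (between the pads) lies 19 mm behind it; z points along the fingers, y is the line along which they close (so a half turn about z gives the same grasp; the last joint's range is limited). The gripper opens to 93 mm and grips with 3 to 60 N. Pads are 15 mm wide; open, the fingers measure 128 mm over their backs; the gripper's body (75 mm by 188 mm) begins 65 mm behind the grasp point.
Start: joints at [-1.413, 0.599, -0.003, 1.599, 0.002, 0.943, -0.08], TCP at [0.169, 0.705, 0.219] pointing down, gripper open.
Joint ranges: [-2.57, 2.57], [-0.35, 1.97], [-1.29, 1.29], [0.11, 2.56], [-1.05, 4.19], [0.11, 1.86], [-2.63, 2.63]. Speed limits (rad/s): [2.22, 2.22, 3.01, 3.01, 3.14, 3.14, 3.14].

### API

Orientations are given as a 3x3 rotation matrix whose columns are the frame's x, y, z axes.
In Python, from plant import robot gives the robot as it stands. The module is installed in compiled form; this text tells all that it offers.
- The arm moves only by the tool arm_command, never from a script. Its argument "steps" is a list that holds one entry, the list of rows, each a list of 5 numbers: the shift along the world's x, y, z in mm, then the turn about the world's z in rad, then the opening in per cent of the stroke, from 0 (shut) to 100 (fully open). In form: [[[tx, ty, tz, twist, claw], ...]]. A call has 1 to 12 rows; each row shifts and turns the commanded pose from where the row before left it; what a row does not reach is not made up. A row lasts 1/12 s, in which the tool goes at most 41.7 mm and 7.16 degrees, less where a joint would pass 70% of its speed; a pose out of reach is approached as far as the arm can. A call with a gripper value outside its range is refused whole. The fingers move at their own pace and stop on an object; "force" is the grip in N (left out, the last holds). Time passes only in rows, so rows that do not move let the fingers close. It gives the time, the measured TCP pose, the force, the opening and the grip force at its end, in the units of the state.
- robot.observe(): the state, without advancing time (a new reading comes with each control period).
- robot.snapshot(name): name is "scene" or "top" or "wrist"; returns a dict with "img" (420x560x3 uint8, blue, green, red), "camera_matrix" (3x3 intrinsics, pixels), "cam_to_world" (4x4, takes a point from camera to world coordinates). Camera axes: x right, y up, looking along -z (the intrinsics and any distortion apply to the point x, -y, -z); pixel columns grow to the right and rows downward; lengths in m; the calibration is good to about 2 mm. The wrist camera is an equidistant fisheye: a pixel r from the principal point sees the ray r / f radians off the axis. A picture is of the moment at which its call begins. There is no depth.
- robot.job_done(): hands the job in; it is judged then, once.
Trained networks look in a picture, given as the dict that the camera call returned (one of the last four; its "shot" number tells which), for a name from the list of things; names that differ only in an ending like _2 or _b are one class to them, and where a whole thing is asked for, a point or a joint stands for the part that bears it (a point fixed in the world has none). Each returns a list of dicts, best first, with "p" (0 to 1); they miss things now and then, are a little off and sometimes report something else, mostly with a low value. They report only what shows in the picture. A call takes as long as a camera call. They do not tell look-alikes from the thing itself.
- robot.spot_in(query, picture): "position" ([row, column] in pixels, amid what is visible of it).
- robot.silhouettes(query, picture): "region" (420x560 bool, what is visible of it) and "position" ([row, column] in pixels, amid what is visible of it).
- robot.spot_point(query, picture): "position" ([row, column] in pixels: a listed point, or the origin of a listed thing).
The state is a dict: "clock": time; "joint_positions": joint angles; "joint_vel": joint speeds; "joint_efforts": joint torques, N m; "ee_pos": TCP position; "tool_rot": TCP orientation; "contact_force": force on the tool from outside, world axes, zero at the start; "moment": the same for the moment, N m; "grip_width": finger opening in m; "gripper_force": force on a finger pad.
Only numpy, scipy, OpenCV 4.12 (cv2) and the standard library are available. Lean on these libraries where they do the work, as an engineer would, in place of code of your own. Each camera call takes 0.05 s, during which the arm holds its last target. There are 200 camera calls.

## Working session

There is one attempt and no reset: what is moved stays moved. The work goes in short steps, Python scripts to look and compute and a tool call to move; the robot and the scene stay as the last step left them, time stands still between calls to the robot, and variables do not carry over. Pictures are saved under pics/ and viewed, at most 10 in all, crops included, and the job is handed in when it is done.

Besides the shell and the picture viewer there is one more tool, called after "Request:" as a command line: name --argument value ..., lists and objects as JSON in quotes. arm_command: Moves the arm, as the interface text tells. Its arguments: {"type":"object","properties":{"steps":{"type":"array"},"force":{"type":"number"}},"required":["steps"]}

```bash
mkdir -p pics; cat > h.py <<'E'
import numpy as np, cv2
from plant import robot
def ray(s,px):
    K=np.array(s["camera_matrix"]);T=np.array(s["cam_to_world"])
    d=np.array([(px[1]-K[0,2])/K[0,0],-(px[0]-K[1,2])/K[1,1],-1.0])
    return T[:3,3],T[:3,:3]@d
def atz(s,px,z):
    o,d=ray(s,px);return o+d*(z-o[2])/d[2]
def proj(s,p):
    K=np.array(s["camera_matrix"]);T=np.array(s["cam_to_world"])
    c=T[:3,:3].T@(np.array(p)-T[:3,3]);return [K[1,2]+K[1,1]*(-c[1])/(-c[2]),K[0,2]+K[0,0]*c[0]/(-c[2])]
def tri(s1,p1,s2,p2):
    o1,d1=ray(s1,p1);o2,d2=ray(s2,p2)
    d1=d1/np.linalg.norm(d1);d2=d2/np.linalg.norm(d2)
    t=np.linalg.lstsq(np.c_[d1,-d2],o2-o1,rcond=None)[0]
    a=o1+d1*t[0];b=o2+d2*t[1];return (a+b)/2,np.linalg.norm(a-b)
E
python3 - <<'E'
from h import *
np.set_printoptions(precision=4,suppress=True)
S={n:robot.snapshot(n) for n in("top","scene")}
for n,s in S.items():
    cv2.imwrite(f"pics/{n}0.png",s["img"]); print(n,np.array(s["cam_to_world"])[:3,3])
zs=dict(lever_pad=.147,lever_pivot=.085,yoke_seat=.085,clip_box=0,drying_box=0,brass_stamp=0,tape_roll=0,sanding_block=0)
for q,z in zs.items():
    r={}
    for n,s in S.items():
        for d in robot.spot_point(q,s)[:4]:
            print(q,n,round(d["p"],2),np.array(d["position"]),atz(s,d["position"],z)); r.setdefault(n,d["position"])
    if len(r)==2: print("  tri",tri(S["top"],r["top"],S["scene"],r["scene"]))
E
```

```text
top [0.4289 0.1203 1.1335]
scene [ 0.0696 -0.6631  0.5446]
lever_pad top 0.66 [215.8 298. ] [0.5697 0.0626 0.147 ]
lever_pad scene 0.74 [204.8 272.5] [0.5824 0.0826 0.147 ]
  tri (array([0.5685, 0.063 , 0.1575]), np.float64(0.0007626310710826357))
lever_pivot top 0.7 [202.8 242.9] [0.6119 0.1962 0.085 ]
lever_pivot scene 0.56 [210.2 263.2] [0.6219 0.1845 0.085 ]
  tri (array([0.6188, 0.1929, 0.0816]), np.float64(0.014388167432406812))
yoke_seat top 0.68 [203.2 243.6] [0.6109 0.1944 0.085 ]
yoke_seat scene 0.76 [207.9 261.8] [0.6273 0.1994 0.085 ]
  tri (array([0.6151, 0.1912, 0.0902]), np.float64(0.011636983345786103))
clip_box top 0.71 [225.4 319.5] [ 0.5644 -0.0033  0.    ]
clip_box top 0.69 [271.9 387.5] [ 0.4399 -0.1805  0.    ]
clip_box scene 0.85 [274.4 285.5] [0.562  0.0041 0.    ]
clip_box scene 0.6 [335.4 292.2] [ 0.4473 -0.1718  0.    ]
  tri (array([ 0.5614, -0.0014,  0.0038]), np.float64(0.005753243037341781))
drying_box top 0.91 [205.3 244. ] [0.6199 0.1993 0.    ]
drying_box scene 0.58 [238.9 260.4] [0.6115 0.1869 0.    ]
drying_box scene 0.3 [278.2 288.5] [ 0.5581 -0.0129  0.    ]
  tri (array([ 0.6208,  0.2002, -0.0087]), np.float64(0.0013505184227982953))
brass_stamp top 0.66 [154.8 262.3] [0.7605 0.1499 0.    ]
brass_stamp scene 0.62 [229.9 312.9] [0.7619 0.1418 0.    ]
  tri (array([ 0.7642,  0.1485, -0.0042]), np.float64(0.0055829623889852315))
tape_roll top 0.56 [262.  225.3] [0.4684 0.2476 0.    ]
tape_roll scene 0.7 [246.  201.8] [0.4633 0.2479 0.    ]
  tri (array([ 0.4662,  0.2487, -0.0011]), np.float64(0.004792121585886874))
sanding_block top 0.64 [235.8 182.6] [0.5383 0.362  0.    ]
sanding_block scene 0.68 [227.1 205.3] [0.522  0.3444 0.    ]
  tri (array([ 0.536 ,  0.3663, -0.0127]), np.float64(0.007721748096059104))
```

View pics/top0.png

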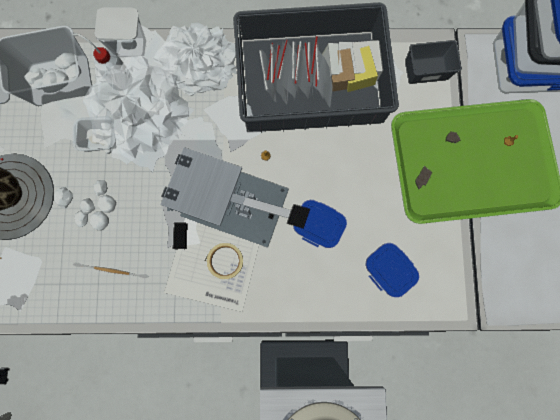

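View pics/scene0.png

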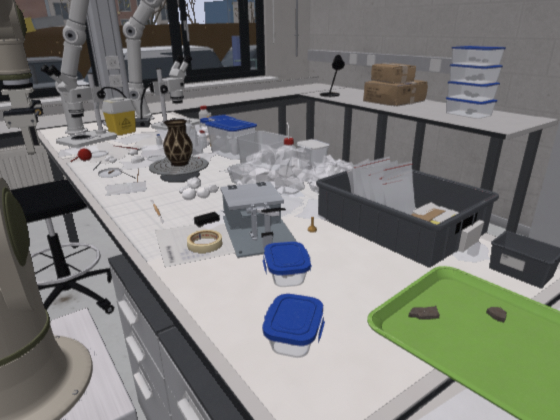

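```bash
python3 - <<'E'
from h import *
o=robot.observe(); print(o["clock"],o["ee_pos"],np.round(o["tool_rot"],3),o["grip_width"],o["joint_positions"])
s=robot.snapshot("top")
for q,z in (("clip_box",.057),("drying_box",.08),("lever",.1)):
    for d in robot.silhouettes(q,s)[:4]:
        c,_=cv2.findContours(d["region"].astype(np.uint8),0,2); c=max(c,key=cv2.contourArea)
        b=cv2.boxPoints(cv2.minAreaRect(c)); print(q,round(d["p"],2),[np.round(atz(s,p[::-1],z)[:2],3) for p in b])
E
```

```text
0.9 [0.16865879 0.70511151 0.21864472] [[-0.973  0.233  0.   ]
 [ 0.233  0.973  0.   ]
 [-0.     0.    -1.   ]] 0.09295230842120099 [-1.41274028  0.59925851 -0.00249564  1.59940859  0.00183423  0.94288743
 -0.07977608]
clip_box 0.72 [array([0.542, 0.083]), array([0.636, 0.035]), array([ 0.579, -0.076]), array([ 0.486, -0.027])]
clip_box 0.62 [array([ 0.461, -0.093]), array([ 0.528, -0.178]), array([ 0.426, -0.257]), array([ 0.361, -0.173])]
lever 0.91 [array([0.603, 0.227]), array([0.652, 0.213]), array([0.594, 0.032]), array([0.546, 0.047])]
```

The near clip box at top (225,320) lies under the black pad (216,298). The look-alike is at (272,388), and the stamp, tape and sanding block are off to the left. I'll push with shut fingers towards +x, slightly outward, keeping the gripper body clear of the lever's end.

Request:
arm_command --steps '[[[15,-33.5,0,-0.09,0],[15,-33.5,0,-0.09,0],[15,-33.5,0,-0.09,0],[15,-33.5,0,-0.09,0],[15,-33.5,0,-0.09,0],[15,-33.5,0,-0.09,0],[15,-33.5,0,-0.09,0],[15,-33.5,0,-0.09,0],[15,-33.5,0,-0.09,0],[15,-33.5,0,-0.09,0]]]' --force 20

```text
clock: 1.93
ee_pos: [0.3191, 0.3686, 0.2189]
tool_rot: [[-0.418, 0.908, 0.0], [0.908, 0.418, 0.001], [0.0, 0.001, -1.0]]
contact_force: [0.4, 0.1, 0.4]
grip_width: 0.0311
gripper_force: 0.0
```

Request:
arm_command --steps '[[[15,-33.5,0,-0.09,0],[15,-33.5,0,-0.09,0],[15,-33.5,0,-0.09,0],[15,-33.5,0,-0.09,0],[15,-33.5,0,-0.09,0],[15,-33.5,0,-0.09,0],[15,-33.5,0,-0.09,0],[15,-33.5,0,-0.09,0],[15,-33.5,0,-0.09,0],[15,-33.5,0,-0.09,0],[0,0,0,0,0],[0,0,0,0,0]]]'

```text
clock: 2.93
ee_pos: [0.4693, 0.0333, 0.2188]
tool_rot: [[0.451, 0.893, 0.001], [0.893, -0.451, -0.0], [-0.0, 0.001, -1.0]]
contact_force: [-0.5, 0.2, -0.1]
grip_width: 0.0006
gripper_force: 0.0
```

```bash
python3 - <<'E'
from h import *
o=robot.observe(); print(o["clock"],o["ee_pos"],np.round(o["tool_rot"],3),o["grip_width"],np.round(o["joint_positions"],2))
s=robot.snapshot("wrist");cv2.imwrite("pics/w1.png",s["img"])
K=np.array(s["camera_matrix"]);T=np.array(s["cam_to_world"]);print(T[:3,3])
def fr(px,z):
    v=np.array([px[1]-K[0,2],px[0]-K[1,2]]);r=np.hypot(*v);th=r/K[0,0]
    d=np.r_[np.sin(th)*v[0]/r,-np.sin(th)*v[1]/r,-np.cos(th)];d=T[:3,:3]@d
    return T[:3,3]+d*(z-T[2,3])/d[2]
for q,z in (("clip_box",0),("lever_pad",.147),("lever_pivot",.085),("yoke_seat",.085)):
    for d in robot.spot_point(q,s)[:3]: print(q,round(d["p"],2),d["position"],fr(d["position"],z))
for d in robot.silhouettes("clip_box",s)[:2]:
    c,_=cv2.findContours(d["region"].astype(np.uint8),0,2); c=max(c,key=cv2.contourArea)[:,0]
    P=np.array([fr(p[::-1],.055)[:2] for p in c],np.float32);print(d["p"],cv2.minAreaRect(P*1000))
E
```

```text
2.9333 [0.46934763 0.0332757  0.21882414] [[ 0.451  0.893  0.001]
 [ 0.893 -0.451 -0.   ]
 [-0.     0.001 -1.   ]] 0.000633453635342906 [-0.62  0.33  0.56  2.19 -0.28  0.69 -0.33]
[0.49927702 0.09380877 0.38567023]
clip_box 0.59 [169.7, 365.3] [0.56924442 0.00304    0.        ]
lever_pad 0.9 [115.3, 382.9] [0.57262714 0.0692346  0.147     ]
0.77 ((560.6143798828125, 5.799980163574219), (122.4603500366211, 107.94410705566406), 62.437076568603516)
```

View pics/w1.png

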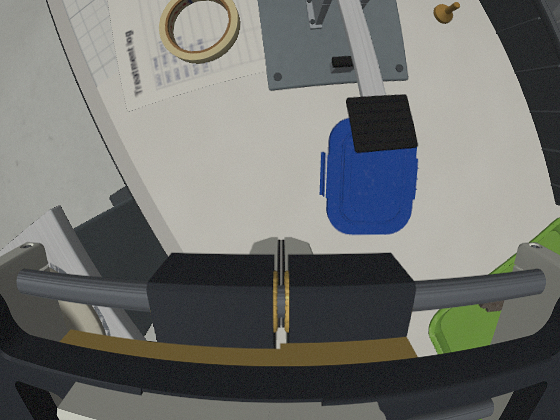

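Request:
arm_command --steps '[[[2,4,-25,0,0],[0,0,-25,0,0],[0,0,-25,0,0],[0,0,-25,0,0],[0,0,-25,0,0],[0,0,-25,0,0],[0,0,-25,0,0],[0,0,-18,0,0],[0,0,0,0,0]]]'

```text
clock: 3.98
ee_pos: [0.4694, 0.0397, 0.023]
tool_rot: [[0.446, 0.895, -0.004], [0.895, -0.446, -0.0], [-0.002, -0.004, -1.0]]
contact_force: [-0.3, 0.4, 0.2]
grip_width: 0.0004
gripper_force: 0.0
```

Request:
arm_command --steps '[[[9,-4.5,0,0,0],[9,-4.5,0,0,0],[8,-4,0,0,0],[7,-3.5,0,0,0],[7,-3.5,0,0,0],[7,-3.5,0,0,0],[7,-3.5,0,0,0],[0,0,0,0,0]]]'

```text
clock: 4.65
ee_pos: [0.5267, 0.0113, 0.0259]
tool_rot: [[0.448, 0.894, 0.002], [0.894, -0.448, -0.001], [0.0, 0.002, -1.0]]
contact_force: [-0.4, -0.8, 0.1]
grip_width: 0.0002
gripper_force: 0.0
```

```bash
cat >> h.py <<'E'
def fr(s,px,z):
    K=np.array(s["camera_matrix"]);T=np.array(s["cam_to_world"])
    v=np.array([px[1]-K[0,2],px[0]-K[1,2]]);r=np.hypot(*v);th=r/K[0,0]
    d=np.r_[np.sin(th)*v[0]/r,-np.sin(th)*v[1]/r,-np.cos(th)];d=T[:3,:3]@d
    return T[:3,3]+d*(z-T[2,3])/d[2]
E
cat > look.py <<'E'
from h import *
import sys
o=robot.observe(); print(o["clock"],o["ee_pos"],o["contact_force"])
for n,f in (("top",atz),("wrist",fr),("scene",atz)):
    s=robot.snapshot(n);cv2.imwrite(f"pics/{n}{sys.argv[1]}.png",s["img"])
    for q,z in (("clip_box",0),("lever_pad",float(sys.argv[2]))):
        for d in robot.spot_point(q,s)[:2]: print(n,q,round(d["p"],2),np.round(d["position"]),np.round(f(s,d["position"],z),3))
    for d in robot.silhouettes("clip_box",s)[:2]:
        c,_=cv2.findContours(d["region"].astype(np.uint8),0,2); c=max(c,key=cv2.contourArea)[:,0]
        P=np.array([f(s,p[::-1],.05)[:2] for p in c],np.float32);print(round(d["p"],2),cv2.minAreaRect(P*1000))
E
python3 look.py 2 .147
```

```text
4.65 [0.52672233 0.01125532 0.02590406] [-0.35294419 -0.78035923  0.10925178]
top clip_box 0.8 [268. 386.] [ 0.45  -0.176  0.   ]
top clip_box 0.54 [238. 183.] [0.531 0.361 0.   ]
top lever_pad 0.63 [217. 302.] [0.566 0.054 0.147]
0.9 ((454.054931640625, -197.95196533203125), (133.6665496826172, 73.82911682128906), 22.803844451904297)
0.73 ((636.1557006835938, 249.65919494628906), (305.8502502441406, 179.0045166015625), 69.61842346191406)
0.72 ((590.8977661132812, -66.18074798583984), (28.286117553710938, 48.124664306640625), 61.193153381347656)
scene clip_box 0.82 [339. 293.] [ 0.442 -0.182  0.   ]
scene clip_box 0.58 [274. 297.] [ 0.585 -0.01   0.   ]
scene lever_pad 0.44 [206. 275.] [0.583 0.075 0.147]
scene lever_pad 0.26 [208. 262.] [0.553 0.084 0.147]
0.85 ((434.8258056640625, -189.7866973876953), (163.46438598632812, 108.4404296875), 36.5303955078125)
0.75 ((577.0654907226562, -30.386741638183594), (193.85189819335938, 103.60140991210938), 54.47945022583008)
```

View pics/wrist2.png

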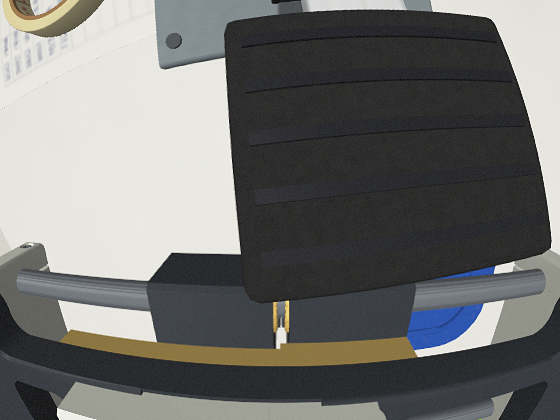

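```bash
python3 - <<'E'
from h import *
s=robot.snapshot("wrist"); o=robot.observe();R=np.array(o["tool_rot"])
for px in ((302,255),(248,550)):
    for z in (.15,.156): print(px,z,np.round(R.T@(fr(s,px,z)-o["ee_pos"])*1000))
E
```

```text
(302, 255) 0.15 [  42.   -4. -124.]
(302, 255) 0.156 [  46.   -4. -130.]
(248, 550) 0.15 [  49.   50. -124.]
(248, 550) 0.156 [  52.   43. -130.]
```

Request:
arm_command --steps '[[[7,-3.5,0,0,0],[7,-3.5,0,0,0],[7,-3.5,0,0,0],[7,-3.5,0,0,0],[7,-3.5,0,0,0],[7,-3.5,0,0,0],[0,0,0,0,0]]]'

```text
clock: 5.88
ee_pos: [0.5687, -0.01, 0.0257]
tool_rot: [[0.448, 0.894, 0.002], [0.894, -0.448, -0.001], [0.0, 0.002, -1.0]]
contact_force: [0.1, -0.2, -0.0]
grip_width: 0.0002
gripper_force: 0.0
```

```bash
python3 look.py 3 .147
```

```text
5.8833 [ 0.56871022 -0.01002445  0.02566974] [ 0.09878375 -0.19274663 -0.02689567]
top clip_box 0.71 [270. 388.] [ 0.444 -0.182  0.   ]
top lever_pad 0.91 [216. 297.] [0.569 0.065 0.147]
0.63 ((650.1348876953125, 19.73990249633789), (29.25861358642578, 97.35796356201172), 72.97000885009766)
0.55 ((453.89788818359375, -215.9544677734375), (123.3659439086914, 49.399532318115234), 12.051762580871582)
wrist clip_box 0.74 [214. 393.] [ 0.637 -0.028  0.   ]
0.96 ((640.5296630859375, -7.0177154541015625), (87.4223403930664, 112.12518310546875), 65.45752716064453)
scene clip_box 0.9 [273. 315.] [ 0.622 -0.031  0.   ]
scene clip_box 0.69 [334. 292.] [ 0.451 -0.168  0.   ]
scene lever_pad 0.69 [206. 271.] [0.577 0.082 0.147]
scene lever_pad 0.49 [224. 207.] [0.409 0.082 0.147]
0.88 ((434.5599060058594, -190.93661499023438), (164.1648406982422, 105.80706024169922), 36.634098052978516)
0.78 ((621.4815673828125, -50.51795959472656), (193.62551879882812, 102.82186126708984), 51.845237731933594)
```

View pics/scene3.png

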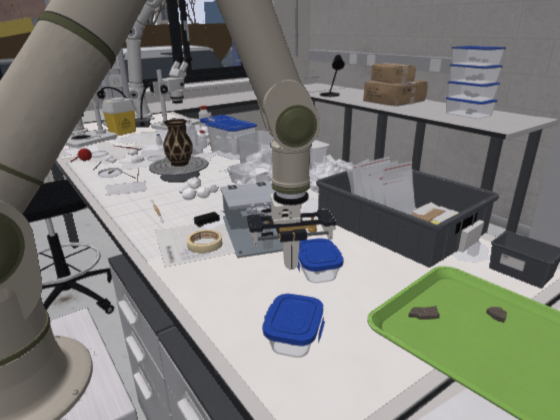

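Request:
arm_command --steps '[[[7,-3.5,0,0,0],[7,-3.5,0,0,0],[7,-3.5,0,0,0],[7,-3.5,0,0,0],[7,-3.5,0,0,0],[4,-2,0,0,0],[0,0,0,0,0],[-10,0,0,0,0],[-10,0,0,0,0],[-4,-8,0,0,0],[0,0,20,0,0],[0,0,30,0,0]]]'

```text
clock: 7.48
ee_pos: [0.5787, -0.0374, 0.0742]
tool_rot: [[0.449, 0.894, -0.005], [0.894, -0.449, -0.0], [-0.003, -0.005, -1.0]]
contact_force: [0.5, 0.2, 0.9]
grip_width: 0.0006
gripper_force: 0.0
```

Request:
arm_command --steps '[[[0,0,30,0,0],[0,0,35,0,0],[0,0,35,0,0],[-4,7,25,0,0],[0,20,0,0.04,0],[0,20,0,0.04,0],[0,20,0,0.03,0],[0,20,0,0.03,0],[0,0,0,0,0],[0,0,0,0,0]]]'

```text
clock: 8.32
ee_pos: [0.5768, 0.0511, 0.2005]
tool_rot: [[0.317, 0.948, -0.001], [0.948, -0.317, 0.0], [0.0, -0.001, -1.0]]
contact_force: [-0.4, -0.1, -0.3]
grip_width: 0.0003
gripper_force: 0.0
```

```bash
python3 look.py 4 .147
```

```text
8.3167 [0.57678556 0.05109044 0.20049789] [-0.36783987 -0.13041425 -0.32581359]
top clip_box 0.85 [272. 390.] [ 0.441 -0.186  0.   ]
top clip_box 0.67 [206. 246.] [0.619 0.195 0.   ]
top lever_pad 0.44 [237. 183.] [0.522 0.329 0.147]
0.71 ((444.40863037109375, -176.11097717285156), (128.18582153320312, 105.98397827148438), 40.354373931884766)
wrist clip_box 0.89 [231. 380.] [ 0.676 -0.042  0.   ]
wrist lever_pad 0.89 [205. 263.] [0.57  0.067 0.147]
0.93 ((683.6427001953125, -26.17462158203125), (92.44175720214844, 122.62969207763672), 49.95454406738281)
0.38 ((741.190673828125, 139.6326141357422), (22.339393615722656, 31.437191009521484), 77.1608657836914)
scene clip_box 0.75 [269. 335.] [ 0.673 -0.048  0.   ]
scene clip_box 0.65 [337. 294.] [ 0.448 -0.178  0.   ]
scene lever_pad 0.63 [205. 274.] [0.584 0.077 0.147]
0.86 ((654.3798217773438, -65.1189956665039), (188.33416748046875, 118.76371765136719), 64.6898422241211)
0.7 ((435.996337890625, -189.46807861328125), (173.65158081054688, 107.65603637695312), 46.78871536254883)
```

View pics/wrist4.png

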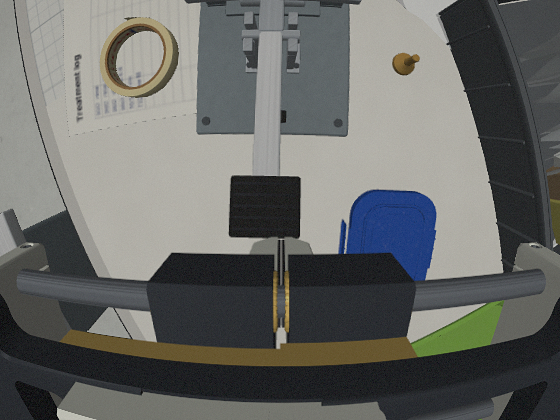

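Request:
arm_command --steps '[[[-4,8,0,0,0],[-3,8,0,0,0],[0,0,-20,0,0],[0,0,-20,0,0],[0,0,-6,0,0],[0,0,-4,0,0],[0,0,0,0,0],[0,0,0,0,0]]]'

```text
clock: 9.58
ee_pos: [0.571, 0.0667, 0.1511]
tool_rot: [[0.318, 0.948, 0.0], [0.948, -0.318, 0.0], [0.0, 0.0, -1.0]]
contact_force: [0.3, -0.3, 0.2]
grip_width: 0.0008
gripper_force: 0.0
```

Request:
arm_command --steps '[[[-0.6,-2,-5,0,0],[-0.6,-1.8,-5,0,0],[-0.5,-1.8,-5.5,0,0],[-0.5,-1.8,-5.5,0,0],[-0.5,-1.6,-7,0,0],[-0.5,-1.6,-7.5,0,0],[0,0,0,0,0]]]'

```text
clock: 10.17
ee_pos: [0.5669, 0.0551, 0.1137]
tool_rot: [[0.319, 0.948, -0.001], [0.948, -0.319, -0.001], [-0.001, -0.001, -1.0]]
contact_force: [-0.1, -3.2, 4.1]
grip_width: 0.0004
gripper_force: 2.0
```

```bash
python3 look.py 5 .112
```

```text
10.1667 [0.56694983 0.05505869 0.11369688] [-0.10157695 -3.23305287  4.11927488]
top clip_box 0.56 [273. 387.] [ 0.437 -0.178  0.   ]
top lever_pad 0.45 [199. 245.] [0.617 0.188 0.112]
0.79 ((664.6416015625, -93.41262817382812), (101.3703842163086, 42.95213317871094), 1.2162809371948242)
0.63 ((443.20794677734375, -176.26223754882812), (127.55577850341797, 107.31405639648438), 43.49838638305664)
wrist clip_box 0.8 [263. 416.] [ 0.676 -0.045  0.   ]
0.9 ((684.9554443359375, -10.127986907958984), (59.282318115234375, 107.05164337158203), 71.3817138671875)
scene clip_box 0.6 [335. 293.] [ 0.45  -0.172  0.   ]
scene lever_pad 0.61 [219. 270.] [0.574 0.081 0.112]
0.91 ((655.6219482421875, -64.59947204589844), (195.92323303222656, 118.9556884765625), 53.158721923828125)
0.55 ((433.50762939453125, -190.75221252441406), (168.39877319335938, 105.55711364746094), 48.85337829589844)
```

View pics/wrist5.png

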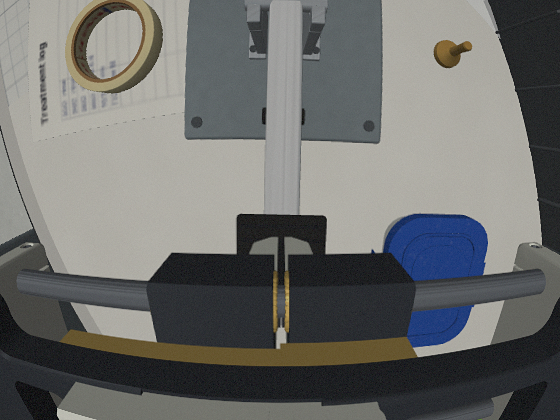

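Request:
arm_command --steps '[[[-0.5,-1.6,-7,0,0],[-0.5,-1.5,-7.5,0,0],[-0.1,-0.4,-7.5,0,0],[0,-0.2,-7.5,0,0],[0.1,0.3,-7.5,0,0],[0.1,0.4,-7.5,0,0],[0,0,0,0,0]]]'

```text
clock: 11.35
ee_pos: [0.5665, 0.0536, 0.0693]
tool_rot: [[0.318, 0.948, -0.001], [0.948, -0.318, 0.0], [-0.0, -0.001, -1.0]]
contact_force: [1.6, -0.3, 3.4]
grip_width: 0.0006
gripper_force: 1.4
```

Request:
arm_command --steps '[[[0.3,0.8,-6,0,0],[0.3,0.8,-5,0,0],[0.3,0.9,-5,0,0],[0.2,0.6,-4,0,0],[0,0,0,0,0]]]'

```text
clock: 11.77
ee_pos: [0.5678, 0.0568, 0.0502]
tool_rot: [[0.318, 0.948, -0.0], [0.948, -0.318, 0.0], [0.0, -0.0, -1.0]]
contact_force: [1.2, 1.1, 3.5]
grip_width: 0.0003
gripper_force: 1.7
```

Request:
arm_command --steps '[[[0,0.3,-2,0,0],[0,0,0,0,0]]]'

```text
clock: 11.93
ee_pos: [0.568, 0.057, 0.0488]
tool_rot: [[0.318, 0.948, 0.001], [0.948, -0.318, 0.001], [0.001, 0.0, -1.0]]
contact_force: [-0.1, 1.0, 5.4]
grip_width: 0.0007
gripper_force: 2.2
```

Request:
arm_command --steps '[[[0,0,-1.5,0,0],[0,0,0,0,0],[0,0,0,0,0]]]'

```text
clock: 12.18
ee_pos: [0.5681, 0.0571, 0.0475]
tool_rot: [[0.318, 0.948, 0.001], [0.948, -0.318, 0.001], [0.001, 0.001, -1.0]]
contact_force: [0.9, 1.6, 4.8]
grip_width: 0.0005
gripper_force: 2.2
```

Request:
arm_command --steps '[[[0,0,-1.5,0,0],[0,0,0,0,0],[0,0,0,0,0]]]'

```text
clock: 12.43
ee_pos: [0.5683, 0.0572, 0.0463]
tool_rot: [[0.318, 0.948, 0.001], [0.948, -0.318, 0.001], [0.001, 0.001, -1.0]]
contact_force: [-0.1, 1.9, 9.9]
grip_width: 0.0007
gripper_force: 3.8
```

Force is now rising on the stop, so I'll go down a little more and check.

Request:
arm_command --steps '[[[0,0,-1,0,0],[0,0,0,0,0],[0,0,0,0,0]]]'

```text
clock: 12.68
ee_pos: [0.5684, 0.0573, 0.0459]
tool_rot: [[0.318, 0.948, 0.002], [0.948, -0.318, 0.001], [0.002, 0.001, -1.0]]
contact_force: [-1.7, 2.6, 15.2]
grip_width: 0.0005
gripper_force: 7.0
```

```bash
python3 look.py 6 .044
```

```text
12.6833 [0.56840117 0.05729504 0.0458679 ] [-1.66846085  2.62310939 15.20949853]
top clip_box 0.94 [272. 386.] [ 0.438 -0.177  0.   ]
top clip_box 0.79 [186. 333.] [ 0.672 -0.042  0.   ]
0.64 ((683.3289184570312, -58.186859130859375), (137.1661376953125, 89.9222183227539), 41.53225326538086)
0.61 ((445.11358642578125, -176.55899047851562), (128.99964904785156, 111.17698669433594), 37.539955139160156)
wrist clip_box 0.9 [298. 446.] [ 0.677 -0.045  0.   ]
0.91 ((662.0433959960938, -36.41801834106445), (39.11824035644531, 75.59354400634766), 70.88910675048828)
scene clip_box 0.6 [270. 335.] [ 0.67 -0.05  0.  ]
scene lever_pad 0.59 [245. 273.] [0.574 0.071 0.044]
0.9 ((655.2839965820312, -66.66239929199219), (188.2698974609375, 117.29875946044922), 64.89820098876953)
0.86 ((435.21575927734375, -190.7276611328125), (170.1302490234375, 106.98657989501953), 45.90721130371094)
```

View pics/scene6.png

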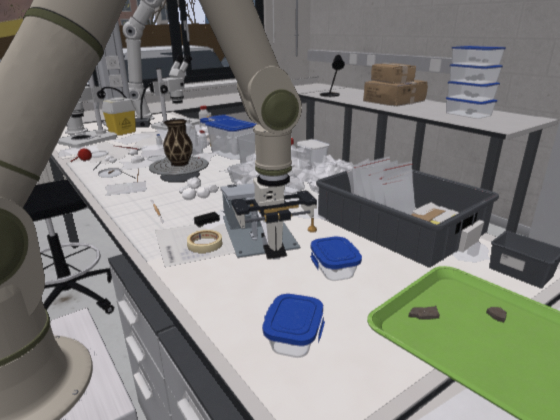

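The scene picture shows the fingers on the pad at (245,273), with the lever down on its stop at 15 N. The clip box stands flat and clear at (255,335), and the stamp and tape roll are where they were.

```bash
python3 -c "
from plant import robot
print(robot.job_done())"
```

```text
the job is handed in; nothing more can be done
None
```

I pushed the clip box aside, where it stands flat about 14 cm from the press pad, then pressed the lever onto its stop and handed the job in still holding it with about 15 N; I did not measure the lid angle directly, and the hand-in returned no verdict.

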